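Set the impeller of the cheese mill clear of its screen and spin it to prove it

ROBOT

A 6-joint arm with a two-finger parallel gripper is mounted at the origin on the work surface. World frame = base frame: x ahead of the robot, y to its left, z up, the work surface at z = 0. Lengths are in mm, angles in rad, forces in N, time in s.
With the tool pointing down it reaches from about 400 to 925 mm from the base axis. Payload 12.5 kg.
Tool frame: the origin (TCP) lies on the centre line of the jaws, within the pads' length; the fingertips stand 17 mm ahead of it and the grasp point (between the pads) lies 2 mm behind it; z points along the fingers, y is the line along which they close (so a half turn about z gives the same grasp; the last joint's range is limited). The gripper opens to 95 mm and grips with 3 to 60 N. Pads are 20 mm wide; open, the fingers measure 119 mm over their backs; the gripper's body (75 mm by 180 mm) begins 59 mm behind the grasp point.
Start: joints at [-1.3, 0.491, 1.559, -0, 1.092, -0.106], TCP at [229.99, -581.162, 231.661] pointing down, gripper open.
Joint ranges: [-3.1, 3.1], [-0.84, 2.19], [0.05, 2.79], [-1.13, 4.28], [0.06, 2.93], [-2.69, 2.69]. Speed limits (rad/s): [2.22, 2.22, 2.79, 3.14, 3.14, 3.14].

INTERFACE

Orientations are given as [roll, pitch, yaw] about the fixed x, y, z axes, in that order (R = Rz(yaw) Ry(pitch) Rx(roll)).
In Python, from cell import env gives the robot as it stands.
- The arm moves only by the tool drive_tool, never from a script. Its argument "deltas" is text: rows parted by semicolons, each of 4 numbers parted by spaces: the shift along the world's x, y, z normalised to -1 to 1, where 1 is 100 mm, then the turn about the world's z normalised to -1 to 1, where 1 is 180 degrees. A call has 1 to 10 rows; each row shifts and turns the commanded pose from where the row before left it; what a row does not reach is not made up. A row lasts 1/12 s, in which the tool goes at most 41.7 mm and 7.16 degrees, less where a joint would pass 70% of its speed; a pose out of reach is approached as far as the arm can. A call with a number of a shift or a turn outside -1 to 1 is refused whole. A call with a gripper value outside its range is refused whole. "gripper" is the closure, from 0 (fully open) to 1 (shut), set as the call begins (left out, the last holds). The fingers move at their own pace and stop on an object; the grip force is fixed at half the most. Time passes only in rows, so rows that do not move let the fingers close. It gives the time, the measured TCP pose, the force, the opening and the grip force at its end, in the units of the state.
- env.state(): the state, without advancing time (a new reading comes with each control period).
- env.read_camera(name): name is "scene" or "top" or "wrist"; returns (picture, depth): 420x560x3 uint8, red, green, blue; 420x560 float32, mm along the optical axis (not along the pixel's ray), 0 where there is no reading.
- env.camera_params(name): a dict with "mtx" (3x3 intrinsics, pixels), "camera_from_world" (4x4, takes a point from world to camera coordinates); the wrist camera has in their place "mount" (4x4, takes a point from camera to tool coordinates, whose origin is the TCP and whose axes are the flange's). Camera axes: x right, y down, z forward; pixel columns grow to the right and rows downward; lengths in mm; the calibration is good to about 2 mm. A picture is of the moment at which its call begins: read the wrist's pose just before it. camera_params takes no time and is no camera call.
- env.job_done(): hands the job in; it is judged then, once.
The state is a dict: "t": time; "joints": joint angles; "qvel": joint speeds; "tau": joint torques, N m; "eef_pos": TCP position; "tcp_rot": TCP orientation; "ft_force": force on the tool from outside, world axes, zero at the start; "moment": the same for the moment, N m; "opening": opening from 0.0 (shut) to 1.0 (fully open); "grip_force": force on a finger pad.
Only numpy, scipy, OpenCV 4.12 (cv2) and the standard library are available. Lean on these libraries where they do the work, as an engineer would, in place of code of your own. Each camera call takes 0.05 s, during which the arm holds its last target. There are 200 camera calls.

TASK

The impeller of the cheese mill drags on its screen: turn the big hex nut on top of the mill's arm clockwise, which raises the impeller, until the impeller spins freely when you flick a vane by hand (raised too far, it rubs above instead). Leave the nut with its flats square to the keeper, slide the keeper fully home over the nut, and then give the impeller a last brisk flick so that it runs on by itself for well over a second with the nut locked. Leave the things standing on and around the mill where they are.

Things in the scene. Friction and masses are not known exactly. Their poses are not given: they have to be found in the camera images.
- mill_axis (a point): Point on the mill's vertical axis, level with the top of its arm, 176 mm above the table; z up, y along the arm from the axis to the motor housing. Steel and white table-top mill: plinth 310 x 500 mm, 62 mm high; white housing 200 mm high from y = 190 to 345 mm; from it a white arm, 90 mm wide, 156 to 176 mm above the table, ends over a round bowl in a round nose of 50 mm radius on the axis.
- bowl_mouth (a point): On the mill's axis, level with the rim of the round steel bowl, 138 mm above the table. The bowl is open on top, inner radius 138 mm; in it, about 109 mm above the table, lies a round holed screen on springs, and just above the screen turns the impeller. Arm and nose cover part of the bowl on the +y side; the rest is open from above.
- impeller (a joint): Angle of the impeller, rad, growing counterclockwise from above. At value q its three vanes point at q, q + 120 and q + 240 degrees from the mill's +x axis. Free of rubbing, a flick to 3 rad/s runs on for four seconds. If it rubs, on the screen below or the seal under the nose, it stops almost at once, or slows plainly if it only just touches; on the screen, a vane's end takes up to 4 N to push.
- impeller_hub (a point): Centre of the impeller's hub, on the mill's axis, half-way up the vanes. The steel hub, 24 mm in radius, hangs under the nose and carries three upright radial vanes 120 degrees apart, each 10 mm thick, 20 to 120 mm from the axis, 110 to 148 mm above the table (up to 5 mm higher as the nut raises it). A finger let down between two vanes, beside the arm, can sweep a vane round.
- nut (a joint): Angle of the hex nut, rad, growing clockwise from above, -0.6 to 7; one turn clockwise raises the impeller 4 mm. Two flats are square to the keeper (parallel to the mill's y) at 0 and every 60 degrees. The impeller is free over a band of about 75 degrees that begins between 70 and 225 degrees, differently each time and not to be seen: feel for it. At the start the nut stands at 0 to 60 degrees.
- nut_centre (a point): Centre of the hex adjusting nut, half-way up. Dark steel, 56 mm across flats, 65 mm across corners, from 180 to 204 mm above the table, on the mill's axis on top of the nose; the threaded spindle, 26 mm thick, stands 14 to 19 mm out of its top. It is stiff (0.45 N m) and stays where it is left.
- keeper (a joint): Travel of the keeper, m: 0 drawn back (as at the start), 0.075 fully home, its two legs along two flats of the nut. A slotted steel plate, 87 mm wide, 12 mm thick, lying on the arm; it slides along the arm to the nut (the mill's -y) with 2 N of friction. The slot is 59 mm wide: it goes on only with the flats square to it within about 5 degrees. Drawn back, its leg tips are 63 mm from the axis.
- keeper_tab (a point): Centre of the keeper's upright thumb tab: 44 mm wide across the arm, 12 mm thick along it, from 188 to 218 mm above the table. It is pushed from the motor side, or pinched. Drawn back it is 127 mm from the axis and 57 mm from the motor housing, whose top is 12 mm above its foot.
- feed_cover: The mill's feed cover, taken off: a steel disc of 140 mm radius with a square chute 90 mm high on it, lying on the table beside the bowl; origin under the disc's centre. To be left alone.
- pusher: Wooden pusher, 60 mm across and 142 mm high, standing beside the bowl; origin under its foot. To be left alone.
- tub: White open tub, 130 x 180 x 70 mm, at the mill's discharge chute; origin under its centre. To be left alone.
- brush: Wooden hand brush, 200 mm long, 42 mm high, lying on top of the motor housing; origin under its middle. To be left alone.
- jar: Glass jar, 70 mm across and 100 mm high; origin under its centre. To be left alone.

How it is judged:
By the outcome, as a careful person would: the job done as asked, in the order asked, and still so for the second after the job is handed in, with the robot touching nothing.
It also fails if it takes over 72 s, if anything falls off the work surface, if the arm or the gripper's body presses on something with over 40 N, if the wrist force passes 120 N, or if a joint passes its speed limit or range.

## Working session

There is one attempt and no reset: what is moved stays moved. The work goes in short steps, Python scripts to look and compute and a tool call to move; the robot and the scene stay as the last step left them, time stands still between calls to the robot, and variables do not carry over. Pictures are saved under pics/ and viewed, at most 10 in all, crops included, and the job is handed in when it is done.

Besides the shell and the picture viewer there is one more tool, called after ">>>" by a JSON object that holds its "fn" and its "kwargs". drive_tool: Moves the arm, as the interface text tells. Its arguments: {"type":"object","properties":{"deltas":{"type":"string"},"gripper":{"type":"number"}},"required":["deltas"]}

```bash
mkdir -p pics; ls; python3 - <<'E'
from cell import env
import cv2,numpy as np
for n in("top","scene"):
    p,d=env.read_camera(n); cv2.imwrite(f"pics/{n}0.png",cv2.cvtColor(p,cv2.COLOR_RGB2BGR)); np.savez(f"{n}0.npz",p=p,d=d,K=env.camera_params(n)["mtx"],T=env.camera_params(n)["camera_from_world"])
    c=np.load(f"{n}0.npz"); print(c["K"],c["T"])
s=env.state();print(s)
E
```

```text
pics
[[402.51264906   0.         276.91371003]
 [  0.         402.51264906 206.4074685 ]
 [  0.           0.           1.        ]] [[ 1.97122030e-02 -9.99032475e-01  3.93133976e-02 -8.17014175e+01]
 [-9.98505704e-01 -2.16758713e-02 -5.01648894e-02  6.10543513e+02]
 [ 5.09685057e-02 -3.82657913e-02 -9.97966904e-01  1.00570163e+03]
 [ 0.00000000e+00  0.00000000e+00  0.00000000e+00  1.00000000e+00]]
[[518.91172026   0.         286.57957624]
 [  0.         518.91172026 200.84596839]
 [  0.           0.           1.        ]] [[ 7.83175893e-01  6.21597483e-01  1.58773585e-02 -4.58481840e+02]
 [ 4.87707415e-01 -5.98242107e-01 -6.35804891e-01 -2.26313531e+02]
 [-3.85716215e-01  5.05690568e-01 -7.71686498e-01  1.81976702e+03]
 [ 0.00000000e+00  0.00000000e+00  0.00000000e+00  1.00000000e+00]]
{'t': 0.1, 'joints': array([-1.29962502e+00,  4.91482860e-01,  1.55938667e+00, -1.60547231e-05,
        1.09168933e+00, -1.05587703e-01]), 'qvel': array([-0.00069471, -0.00313327, -0.00149411, -0.00010956, -0.00170227,
        0.00190008]), 'tau': array([ 4.06428793e-03, -6.13623977e+01, -2.58605272e+01,  6.94578071e-02,
        4.70231683e-02, -3.34045819e-05]), 'eef_pos': array([ 229.91522401, -580.96460422,  231.1310075 ]), 'tcp_rot': array([-3.14063033e+00, -8.76695931e-05,  3.76766372e-01]), 'ft_force': array([ 0.66158866,  0.23400889, -0.26910481]), 'moment': array([ 0.01049533, -0.00528321,  0.03947423]), 'grip_force': 0.0, 'opening': 0.9984999039337699}
```

View pics/top0.png

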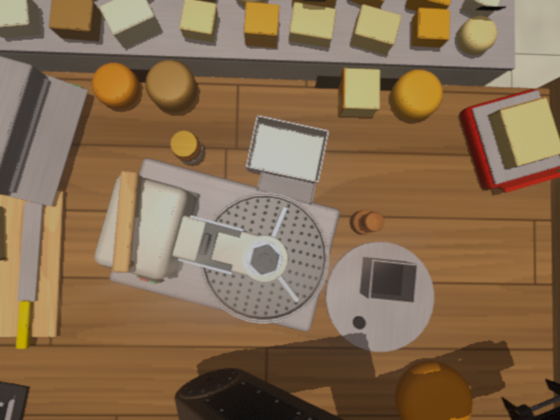

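View pics/scene0.png

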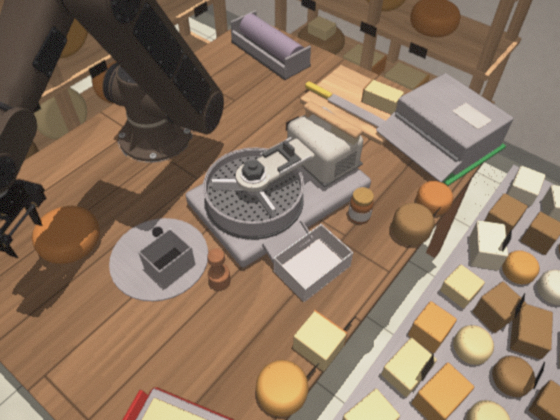

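The top view shows nut at (264,260), tab at (207,243), housing on the left at (160,230), two vanes visible at (280,222) and (288,288), and the third hidden under the arm. I'll measure with depth.

```bash
cat > h.py <<'E'
import numpy as np,cv2
def cloud(d,K,Tcw):
    v,u=np.mgrid[:d.shape[0],:d.shape[1]]
    P=np.stack([(u-K[0,2])*d/K[0,0],(v-K[1,2])*d/K[1,1],d],-1)
    R=Tcw[:3,:3];t=Tcw[:3,3]
    return (P-t)@R
E
python3 - <<'E'
import numpy as np,cv2
from h import *
c=np.load("top0.npz");d=c["d"];P=cloud(d,c["K"],c["T"]);Z=P[...,2]
print("table z",np.median(Z[340:360,100:170]))
def comp(lo,hi,box):
    m=((Z>lo)&(Z<hi)&(d>0)).astype(np.uint8);x0,x1,y0,y1=box
    k=np.zeros_like(m);k[y0:y1,x0:x1]=m[y0:y1,x0:x1];return k
print(np.round(Z[225:290:3,195:300:5]).astype(int))
# arm white region 170-180, keeper 183-195, nut 198-208
for nme,lo,hi,box in(("nut",198,209,(235,295,225,290)),("spindle",212,230,(235,295,225,290)),("tab",205,230,(195,222,225,262)),("arm",168,195,(175,290,205,285)),("rim",133,142,(195,335,190,325)),("vane",142,154,(205,330,195,320)),("housing",190,225,(90,195,160,290))):
    k=comp(lo,hi,box);q=P[k>0]
    if len(q)<5: print(nme,len(q));continue
    xy=q[:,:2].astype(np.float32);r=cv2.minAreaRect(xy)
    print(nme,len(q),"mean",q.mean(0).round(1),"rect",np.round(r[0],1),np.round(r[1],1),round(r[2],1),"circ",np.round(cv2.minEnclosingCircle(xy)[0],1),round(cv2.minEnclosingCircle(xy)[1],1))
img=cv2.cvtColor(c["p"],cv2.COLOR_RGB2BGR)[185:330,185:340]
cv2.imwrite("pics/topz.png",cv2.resize(img,None,fx=4,fy=4,interpolation=cv2.INTER_CUBIC)[:600])
E
```

```text
table z -0.8205513105440362
[[ 174  178  186  188  191  184  184  107  108  107  108  107  109  109
   108  109  148  106  107  107  109]
 [ 176  174  188  187  188  191  185  172  184  108  109  106  107  109
   107  107  146  107  107  108  105]
 [ 173  175  189  188  188  186  188  189  189  189  106  108  110  105
   106  109  149  107  107  107  108]
 [ 175  177  219  186  186  174  174  190  189  173  174  175  167  107
   108  105  148  106  109  107  107]
 [ 173  177  220  185  190  176  176  175  179  173  177  173  176  174
   177  174  109  108  110  111  108]
 [ 174  186  217  188  177  177  175  178  179  174  177  173  175  176
   176  176  175  106  109  109  108]
 [ 175  188  218  188  177  174  175  176  174  175  174  174  174  180
   181  180  177  177  108  106  110]
 [ 176  215  220  189  178  174  177  175  177  174  175  175  179  188
   202  180  180  177  107  111  110]
 [ 176  218  215  189  173  177  176  173  175  176  175  180  204  203
   204  204  179  174  172  107  109]
 [ 177  218  198  188  174  175  174  176  176  175  175  181  206  205
   205  20
[... 1324 characters left out ...]
07  108  148  135  111]]
nut 506 mean [493.  -37.1 204.3] rect [492.7 -37.1] [55.9 61.3] 77.9 circ [492.4 -36.8] 31.6
spindle 134 mean [492.8 -37.1 217.5] rect [492.6 -37.3] [24.5 24.4] 1.0 circ [492.6 -37.3] 13.0
tab 141 mean [522.9  85.4 216.7] rect [522.9  86. ] [11.9 43.8] 76.3 circ [523.1  86.5] 22.0
arm 4259 mean [516.   49.5 178.6] rect [512.2  42.4] [260.9 113.5] 70.9 circ [533.8  35.4] 132.7
rim 1298 mean [484.9 -53.9 136.6] rect [491.6 -42.2] [279.6 290.6] 78.3 circ [492.3 -36.7] 145.8
vane 287 mean [499.8 -79.3 147.3] rect [ 532.5 -104.6] [255.7 129. ] 20.5 circ [513.9 -54.8] 128.4
housing 4839 mean [552.5 209.6 198.5] rect [555.8 222. ] [147.5 201.9] 76.2 circ [550.9 222.3] 117.8
```

View pics/topz.png

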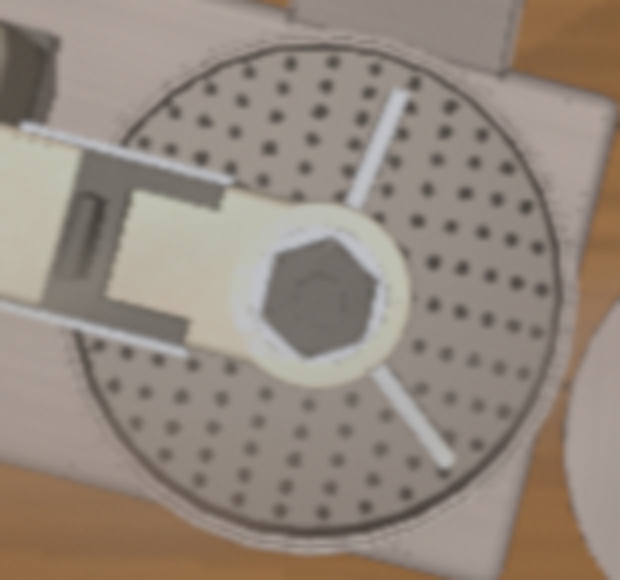

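Axis ≈ (492.5, −37), tab 126.7 mm away ✓., mill y at ≈76.1°. The nut's corners are at ≈ −10°, so the nut is at ≈ 25°; refine that while starting the approach.

```bash
cat >> h.py <<'E'
AX=np.array([492.5,-37.0]); YAW=-13.9
def nutang(P):
    Z=P[...,2];r=P[...,:2]-AX;R=np.hypot(r[...,0],r[...,1]);m=(Z>195)&(Z<230)&(R<36)
    q=r[m]-r[m].mean(0);z=q[:,0]+1j*q[:,1]
    c=np.degrees(np.angle((z**6).sum()))/6      # corner direction
    return (YAW+30-c)%60, r[m].mean(0), m.sum()
def vanes(P):
    Z=P[...,2];r=P[...,:2]-AX;R=np.hypot(r[...,0],r[...,1]);m=(Z>140)&(Z<158)&(R>58)&(R<118)
    t=np.arctan2(r[m][:,1],r[m][:,0])
    s=np.exp(3j*t).sum(); return np.degrees(np.angle(s))/3,abs(s)/max(1,m.sum()),m.sum()  # mod 120
def tabpos(P):
    Z=P[...,2];r=P[...,:2]-AX;a=np.radians(90+YAW);u=np.array([np.cos(a),np.sin(a)]);y=r@u;x=r@np.array([u[1],-u[0]])
    m=(Z>205)&(Z<230)&(abs(x)<30)&(y>36)&(y<150); return y[m].mean(),x[m].mean(),m.sum()
def get(env,n="top"):
    p=env.camera_params(n);i,d=env.read_camera(n);return i,cloud(d,p["mtx"],p["camera_from_world"])
E
python3 - <<'E'
import numpy as np
from h import *
c=np.load("top0.npz");P=cloud(c["d"],c["K"],c["T"])
print(nutang(P),vanes(P),tabpos(P))
E
```

```text
(np.float64(27.47104825526948), array([ 0.56346958, -0.05544573]), np.int64(645)) (np.float64(-21.38965693400097), np.float64(0.9943699863899146), np.int64(252)) (np.float64(126.11455017886885), np.float64(0.1342813586167298), np.int64(141))
```

>>> {"fn": "drive_tool", "kwargs": {"deltas": "0.18 0.36 0.09 0.0398;0.18 0.36 0.09 0.0398;0.18 0.36 0.09 0.0398;0.18 0.36 0.09 0.0398;0.18 0.36 0.0 0.0398;0.18 0.36 0 0.0398;0.18 0.36 0 0.0398;0.18 0.36 0 0.0398;0.18 0.36 0 0.0398;0.18 0.36 0 0.0398", "gripper": 0.1}}

```text
t: 0.93
eef_pos: [410.3, -219.2, 267.6]
tcp_rot: [3.142, -0.0, 1.633]
ft_force: [0.6, -1.1, 0.1]
opening: 0.9
grip_force: 0.0
```

>>> {"fn": "drive_tool", "kwargs": {"deltas": "0.1375 0.307 0 0.0398;0.1375 0.307 0 0.0398;0.1375 0.307 0 0.0398;0.1375 0.307 0 0.0398;0.1375 0.307 0 0.0398;0.1375 0.3 0 0.0398;0 0 0 0.0398;0 0 0 0.0398;0 0 0 0.0398;0 0 -0.1 0.0398"}}

```text
t: 1.77
eef_pos: [493.0, -37.4, 258.6]
tcp_rot: [3.141, 0.002, 2.884]
ft_force: [0.5, 0.0, -0.4]
opening: 0.901
grip_force: 0.0
```

>>> {"fn": "drive_tool", "kwargs": {"deltas": "0 0 -0.2 0.02;0 0 -0.2 0;0 0 0 0"}}

```text
t: 2.02
eef_pos: [491.1, -37.4, 214.7]
tcp_rot: [3.141, -0.005, 2.94]
ft_force: [-0.8, -0.3, -0.6]
opening: 0.898
grip_force: 0.0
```

>>> {"fn": "drive_tool", "kwargs": {"deltas": "0 0 -0.13 0;0 0 0 0"}}

```text
t: 2.18
eef_pos: [492.0, -37.6, 203.8]
tcp_rot: [3.141, -0.002, 2.939]
ft_force: [-0.1, 0.1, 0.3]
opening: 0.904
grip_force: 0.0
```

>>> {"fn": "drive_tool", "kwargs": {"deltas": "0 0 0 0;0 0 0 0;0 0 0 0;0 0 0 0;0 0 0 0;0 0 0 0", "gripper": 1}}

```text
t: 2.68
eef_pos: [492.4, -38.5, 205.1]
tcp_rot: [-3.14, 0.001, 2.94]
ft_force: [-3.8, -8.9, 3.2]
opening: 0.59
grip_force: 30.0
```

>>> {"fn": "drive_tool", "kwargs": {"deltas": "0 0 0 -0.03;0 0 0 -0.037;0 0 0 -0.037;0 0 0 -0.037;0 0 0 -0.037;0 0 0 -0.037;0 0 0 -0.037;0 0 0 -0.037;0 0 0 -0.037;0 0 0 -0.037"}}

```text
t: 3.52
eef_pos: [492.8, -38.2, 205.1]
tcp_rot: [3.141, 0.002, 1.795]
ft_force: [0.8, -4.4, 2.1]
opening: 0.587
grip_force: 29.9
```

>>> {"fn": "drive_tool", "kwargs": {"deltas": "0 0 0 -0.037;0 0 0 -0.037;0 0 0 -0.037;0 0 0 -0.037;0 0 0 -0.004;0 0 0 0;0 0 0 0"}}

```text
t: 4.1
eef_pos: [493.0, -38.2, 205.1]
tcp_rot: [3.14, 0.0, 1.324]
ft_force: [2.1, -5.6, 2.7]
opening: 0.587
grip_force: 30.0
```

>>> {"fn": "drive_tool", "kwargs": {"deltas": "0 0 0 0;0 0 0 0;0 0 0 0;0 0 0.3 0;0 0 0.4 0.035;0.2 0 0 0.039;0.3 0 0 0.039;0.35 0 0 0.039;0.12 0 0 0.039;0 0 0 0.039", "gripper": 0.1}}

```text
t: 4.93
eef_pos: [591.6, -37.5, 273.8]
tcp_rot: [3.142, -0.0, 2.052]
ft_force: [-0.7, 0.1, -1.1]
opening: 0.898
grip_force: 0.0
```

>>> {"fn": "drive_tool", "kwargs": {"deltas": "0 0 0 0.039;0 0 0 0.039;0 0 0 0.039;0 0 0 0.039;0 0 -0.3 0", "gripper": 1}}

```text
t: 5.35
eef_pos: [591.3, -37.7, 248.7]
tcp_rot: [3.138, 0.007, 2.544]
ft_force: [1.1, 0.2, 1.3]
opening: 0.607
grip_force: 0.0
```

```bash
python3 - <<'E'
from cell import env
from h import *
s=env.state();print(s["t"],s["eef_pos"],s["tcp_rot"],s["opening"])
i,P=get(env);print(nutang(P),vanes(P),tabpos(P))
cv2.imwrite("pics/a.png",cv2.resize(cv2.cvtColor(i,cv2.COLOR_RGB2BGR)[180:340,160:350],None,fx=3,fy=3))
E
```

```text
5.35 [591.30185811 -37.71823999 248.73791348] [3.13807624 0.00710909 2.54362882] 0.6065731948528315
(np.float64(48.769704531507486), array([18.50389577, -3.20090833]), np.int64(187)) (np.float64(0.0), np.float64(0.0), np.int64(0)) (np.float64(129.60678725332502), np.float64(-0.5055467744049255), np.int64(65))
```

View pics/a.png

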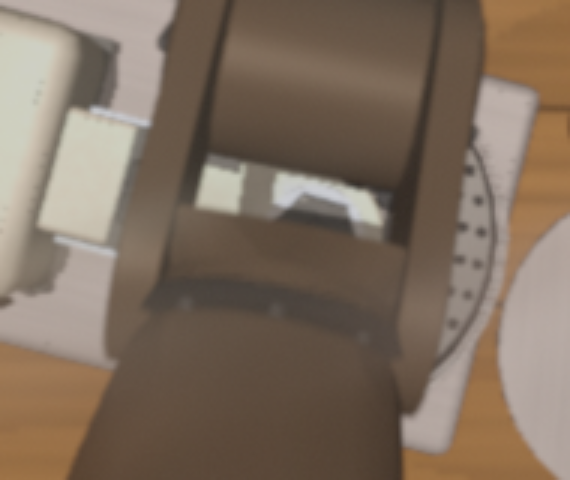

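The arm hides nearly the whole bowl in the top view, with only a corner of the nut showing at (320,205). I'll use the wrist and scene cameras.

>>> {"fn": "drive_tool", "kwargs": {"deltas": "0 0 0 0;0 0 0 0;0 0 0 0;0 0 0 0;0 0 0 0"}}

```text
t: 5.82
eef_pos: [589.7, -37.7, 245.5]
tcp_rot: [3.141, 0.001, 2.534]
ft_force: [-0.3, 0.9, 0.7]
opening: 0.215
grip_force: 0.0
```

```bash
cat >> h.py <<'E'
from scipy.spatial.transform import Rotation as Ro
def getw(env):
    s=env.state();p=env.camera_params("wrist");i,d=env.read_camera("wrist")
    T=np.eye(4);T[:3,:3]=Ro.from_euler("xyz",s["tcp_rot"]).as_matrix();T[:3,3]=s["eef_pos"]
    P=cloud(d,p["mtx"],np.linalg.inv(T@p["mount"]));P[d<=0]=0
    return i,P,s
E
python3 - <<'E'
from cell import env
from h import *
i,P,s=getw(env);print(s["t"],s["eef_pos"],s["opening"],nutang(P),vanes(P))
j,Q=get(env,"scene");print(nutang(Q),vanes(Q),tabpos(Q))
a=cv2.resize(i,(400,300));b=cv2.resize(j[110:290,140:380],(400,300))
cv2.imwrite("pics/b.png",cv2.cvtColor(np.hstack([a,b]),cv2.COLOR_RGB2BGR)); print(np.round(env.camera_params("wrist")["mount"],2))
E
```

```text
5.8167 [589.71098879 -37.66608912 245.50785449] 0.21498462614049516 (np.float64(0.7797361258819446), array([ 1.89763235, -0.96114065]), np.int64(9114)) (np.float64(-20.91107873828427), np.float64(0.9916350489716353), np.int64(2067))
(np.float64(36.23679870245953), array([  4.38160659, -13.26669242]), np.int64(205)) (np.float64(-21.47956079313521), np.float64(0.9837906512162585), np.int64(190)) (np.float64(127.56811616623646), np.float64(11.16336974843638), np.int64(4))
[[-0.000e+00 -9.700e-01 -2.300e-01  6.407e+01]
 [ 1.000e+00 -0.000e+00 -0.000e+00 -2.000e-02]
 [ 0.000e+00 -2.300e-01  9.700e-01 -1.520e+02]
 [ 0.000e+00  0.000e+00  0.000e+00  1.000e+00]]
```

View pics/b.png

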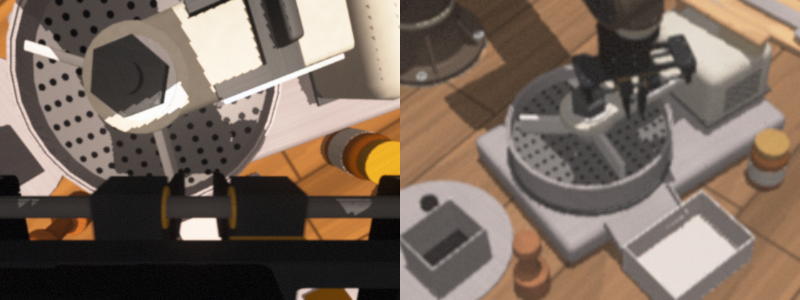

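Left: wrist view with the nut square at (130,75) and a vane at (165,155). Right: the gripper above the bowl at (640,70), its fingers clear of the vane at (610,150). The nut is square at about 120°. Now a flick test.

>>> {"fn": "drive_tool", "kwargs": {"deltas": "0 0 -0.33 0;0 0 -0.33 0;0 0 -0.32 0;0 0 0 0;-0.06 -0.08 0 0;-0.16 -0.23 0 0;-0.16 -0.23 0 0;-0.16 -0.23 0 0;-0.1 -0.14 0.1 0;0 0 0.4 0"}}

```text
t: 6.75
eef_pos: [522.4, -130.9, 195.5]
tcp_rot: [-3.14, -0.005, 2.532]
ft_force: [0.7, -0.3, 0.1]
opening: 0.006
grip_force: 0.0
```

```bash
cat > watch.py <<'E'
from cell import env
from h import *
import sys
o=[]
for k in range(int(sys.argv[1])):
    i,P,s=getw(env);v=vanes(P);o.append((round(float(s["t"]),2),round(float(v[0]),1),round(float(v[1]),2),int(v[2])))
    if k==0: print(s["eef_pos"],s["ft_force"])
print(o,nutang(P))
E
python3 watch.py 8
```

```text
[ 522.39203346 -130.90969931  195.54846616] [ 0.69049557 -0.25185453  0.13903428]
[(6.75, -8.3, 0.99, 3422), (6.8, -22.0, 0.99, 3428), (6.85, -35.0, 0.99, 2820), (6.9, -49.0, 0.98, 1823), (6.95, 57.1, 0.99, 1431), (7.0, 43.1, 0.99, 1835), (7.05, 29.7, 0.99, 2983), (7.1, 17.1, 0.99, 3238)] (np.float64(1.1455901623006444), array([-0.51374478, -4.43099465]), np.int64(16549))
```

```bash
python3 watch.py 24
```

```text
[ 525.31868665 -128.492907    196.49201473] [0.09332931 0.39795507 0.63486787]
[(7.15, 4.8, 0.99, 3337), (7.2, -7.1, 0.99, 3459), (7.25, -18.7, 0.99, 3469), (7.3, -29.9, 0.99, 3243), (7.35, -41.4, 0.98, 2271), (7.4, -53.3, 0.98, 1664), (7.45, 54.9, 0.99, 1346), (7.5, 42.9, 0.99, 1839), (7.55, 31.6, 0.99, 2943), (7.6, 21.0, 0.99, 3209), (7.65, 10.7, 0.99, 3276), (7.7, 0.6, 0.99, 3383), (7.75, -9.2, 0.99, 3457), (7.8, -18.8, 0.99, 3471), (7.85, -28.0, 0.99, 3351), (7.9, -37.2, 0.99, 2648), (7.95, -46.8, 0.98, 1938), (8.0, -56.5, 0.98, 1573), (8.05, 54.1, 0.99, 1325), (8.1, 44.6, 0.99, 1638), (8.15, 35.2, 0.99, 2798), (8.2, 26.7, 0.99, 3095), (8.25, 18.3, 0.99, 3242), (8.3, 10.3, 0.99, 3273)] (np.float64(1.2130753570151498), array([-0.51680716, -4.4459053 ]), np.int64(16638))
```

>>> {"fn": "drive_tool", "kwargs": {"deltas": "0 0 0 0;0 0 0 0;0 0 0 0;0 0 0 0;0 0 0 0;0 0 0 0;0 0 0 0;0 0 0 0;0 0 0 0;0 0 0 0"}}

```text
t: 9.18
eef_pos: [525.5, -128.7, 196.7]
tcp_rot: [3.142, 0.0, 2.534]
ft_force: [0.2, 0.8, -0.1]
opening: 0.008
grip_force: 0.0
```

```bash
python3 watch.py 4
```

```text
[ 525.49595904 -128.67814045  196.6564801 ] [ 0.23401466  0.84184773 -0.10927508]
[(9.18, 9.6, 0.99, 3269), (9.23, 4.2, 0.99, 3323), (9.28, -1.0, 0.99, 3401), (9.33, -6.1, 0.99, 3463)] (np.float64(1.2145396034136926), array([-0.51615562, -4.45818646]), np.int64(16622))
```

>>> {"fn": "drive_tool", "kwargs": {"deltas": "0 0 0 0;0 0 0 0;0 0 0 0;0 0 0 0;0 0 0 0;0 0 0 0;0 0 0 0;0 0 0 0;0 0 0 0;0 0 0 0"}}

```text
t: 10.22
eef_pos: [525.5, -128.7, 196.7]
tcp_rot: [3.142, -0.0, 2.534]
ft_force: [0.7, -0.2, 0.3]
opening: 0.003
grip_force: 0.0
```

```bash
python3 watch.py 4
```

```text
[ 525.47548543 -128.65586844  196.65214582] [ 0.74215153 -0.1888987   0.34834919]
[(10.22, 39.6, 0.99, 2396), (10.27, 36.4, 0.99, 2738), (10.32, 33.3, 0.99, 2879), (10.37, 30.3, 0.99, 2977)] (np.float64(1.1987649256242179), array([-0.51862021, -4.44561098]), np.int64(16649))
```

Free: from 3 rad/s it takes about 4 s to run down, and the nut is square (~121°). Now the keeper.

>>> {"fn": "drive_tool", "kwargs": {"deltas": "0 0 0.35 0;0 0 0.34 -0.038;0.01 0.356 0 -0.038;0.01 0.356 0 -0.038;0.01 0.356 0 -0.038;0.01 0.356 0 -0.038;0.01 0.356 0 -0.038;0.01 0.356 0 -0.038;0 0.354 0 -0.038;0 0 0 -0.038"}}

```text
t: 11.25
eef_pos: [531.1, 121.8, 265.7]
tcp_rot: [3.141, -0.001, 1.469]
ft_force: [0.2, -0.5, 0.4]
opening: 0.003
grip_force: 0.0
```

>>> {"fn": "drive_tool", "kwargs": {"deltas": "0 0 0 -0.038;0 0 0 -0.003;0 0 0 0;0 0 0 0"}}

```text
t: 11.58
eef_pos: [531.5, 116.8, 265.7]
tcp_rot: [3.142, 0.0, 1.345]
ft_force: [-0.2, -0.7, 0.2]
opening: 0.003
grip_force: 0.0
```

```bash
python3 - <<'E'
from cell import env
from h import *
i,P,s=getw(env);print(s["t"],s["eef_pos"],s["tcp_rot"],nutang(P),vanes(P),tabpos(P))
r=s["eef_pos"][:2]-AX;a=np.radians(90+YAW);u=np.array([np.cos(a),np.sin(a)]);print("mill y,x",r@u,r@[u[1],-u[0]])
cv2.imwrite("pics/c.png",cv2.cvtColor(i,cv2.COLOR_RGB2BGR))
E
```

```text
11.5833 [531.52289232 116.80241886 265.69206146] [3.14150096e+00 1.98847503e-05 1.34521938e+00] (np.float64(16.1), array([nan, nan]), np.int64(0)) (np.float64(0.0), np.float64(0.0), np.int64(0)) (np.float64(nan), np.float64(nan), np.int64(0))
mill y,x 158.67293592937503 0.932510725761321h.py:10: RuntimeWarning: Mean of empty slice.
  q=r[m]-r[m].mean(0);z=q[:,0]+1j*q[:,1]
  ret = um.true_divide(
h.py:12: RuntimeWarning: Mean of empty slice.
  return (YAW+30-c)%60, r[m].mean(0), m.sum()
h.py:19: RuntimeWarning: Mean of empty slice.
  m=(Z>205)&(Z<230)&(abs(x)<30)&(y>36)&(y<150); return y[m].mean(),x[m].mean(),m.sum()
  ret = ret.dtype.type(ret / rcount)
```

View pics/c.png

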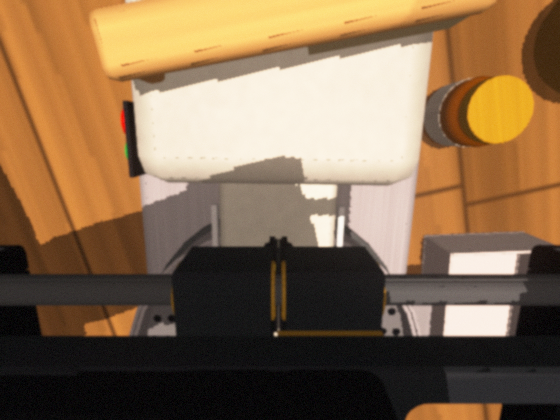

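The wrist view shows the housing edge at row 185, the brush beyond it at the top, and the fingers at (278,245) centred over the gap behind the tab.

>>> {"fn": "drive_tool", "kwargs": {"deltas": "0 0 -0.3 0;0 0 -0.24 0;0 0 0 0;-0.036 -0.146 0 0;-0.036 -0.146 0 0;-0.036 -0.146 0 0;-0.036 -0.146 0 0;0 0 0 0"}}

```text
t: 12.3
eef_pos: [517.1, 57.0, 212.8]
tcp_rot: [3.141, 0.0, 1.342]
ft_force: [-0.7, 0.2, 0.8]
opening: 0.005
grip_force: 0.0
```

>>> {"fn": "drive_tool", "kwargs": {"deltas": "-0.024 -0.097 0 0;-0.024 -0.097 0 0;0 0 0 0;0 0 0 0"}}

```text
t: 12.63
eef_pos: [512.3, 38.9, 211.9]
tcp_rot: [3.141, 0.0, 1.342]
ft_force: [-0.1, 0.2, -0.2]
opening: 0.004
grip_force: 0.0
```

>>> {"fn": "drive_tool", "kwargs": {"deltas": "-0.012 -0.048 0 0;-0.007 -0.03 0 0;-0.005 -0.02 0 0;0 0 0 0"}}

```text
t: 12.97
eef_pos: [509.9, 29.2, 211.7]
tcp_rot: [3.142, 0.0, 1.342]
ft_force: [-0.1, -0.1, -0.5]
opening: 0.001
grip_force: 0.0
```

>>> {"fn": "drive_tool", "kwargs": {"deltas": "-0.005 -0.02 0 0;0 0 0 0"}}

```text
t: 13.13
eef_pos: [509.7, 28.7, 211.7]
tcp_rot: [3.141, -0.003, 1.341]
ft_force: [2.9, 12.7, 0.2]
opening: 0.006
grip_force: 6.3
```

>>> {"fn": "drive_tool", "kwargs": {"deltas": "0.012 0.049 0 0;0 0 0.3 0;0 0 0.25 0.038;0.2 -0.18 0 0.038;0.2 -0.18 0 0.038;0.2 -0.18 0 0.038;0.2 -0.18 0 0.038;0 0 0 0.038;0 0 0 0.038;0 0 0 0.038"}}

```text
t: 13.97
eef_pos: [590.7, -40.1, 266.0]
tcp_rot: [-3.141, -0.001, 2.302]
ft_force: [-0.8, 0.7, -0.1]
opening: 0.004
grip_force: 0.0
```

>>> {"fn": "drive_tool", "kwargs": {"deltas": "0 0 0 0.038;0 0 0 0.038;0 0 0 0;0 0 0 0"}}

```text
t: 14.3
eef_pos: [590.5, -39.6, 266.4]
tcp_rot: [-3.141, -0.0, 2.532]
ft_force: [-0.3, -0.4, -0.6]
opening: 0.003
grip_force: 0.0
```

```bash
python3 - <<'E'
from cell import env
from h import *
i,P,s=getw(env);print(s["t"],s["eef_pos"],s["tcp_rot"],vanes(P),tabpos(P))
i,P,s=getw(env);print(vanes(P))
cv2.imwrite("pics/d.png",cv2.cvtColor(i,cv2.COLOR_RGB2BGR))
E
```

```text
14.3 [590.53258316 -39.58407021 266.43710699] [-3.14118743e+00 -3.57481493e-04  2.53210762e+00] (np.float64(-17.221166525635926), np.float64(0.9914938994297118), np.int64(1880)) (np.float64(49.638444861736076), np.float64(1.7994557537186762), np.int64(1690))
(np.float64(-17.20846236676833), np.float64(0.9914798163553049), np.int64(1884))
```

View pics/d.png

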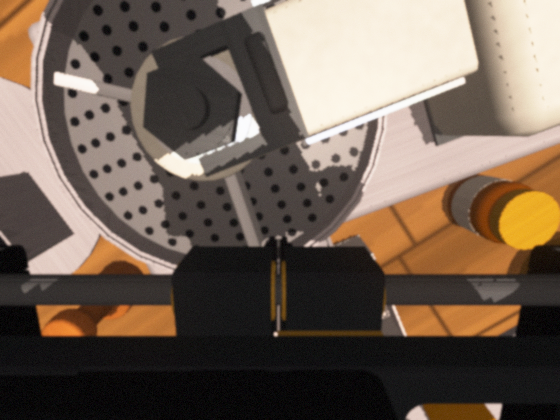

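The keeper is home around the nut at (200,100), and a vane at (245,210) is stationary. Last flick, then clear upward.

>>> {"fn": "drive_tool", "kwargs": {"deltas": "0.06 0.08 -0.2 0;0 0 -0.33 0;0 0 -0.33 0;0 0 -0.33 0;0 0 0 0;-0.1 -0.14 0 0;-0.16 -0.23 0 0;-0.16 -0.23 0 0;-0.16 -0.23 0 0;-0.12 -0.16 0.1 0"}}

```text
t: 15.23
eef_pos: [525.4, -132.0, 158.2]
tcp_rot: [-3.141, -0.001, 2.533]
ft_force: [0.0, -0.3, 0.1]
opening: 0.008
grip_force: 0.0
```

>>> {"fn": "drive_tool", "kwargs": {"deltas": "0 0 0.4 0;0 0 0.3 0;0 0 0 0"}}

```text
t: 15.48
eef_pos: [528.5, -131.8, 234.9]
tcp_rot: [3.139, 0.01, 2.533]
ft_force: [0.1, -0.2, 0.0]
opening: 0.006
grip_force: 0.0
```

```bash
python3 watch.py 25; python3 - <<'E'
from cell import env
from h import *
i,P,s=getw(env);print(s["t"],tabpos(P),vanes(P),s["ft_force"])
E
```

```text
[ 528.48974977 -131.78118342  234.90792886] [ 0.07110181 -0.20560139  0.03258018]
[(15.48, -47.4, 0.99, 2048), (15.53, 59.7, 0.99, 1645), (15.58, 46.6, 0.99, 1672), (15.63, 33.5, 0.99, 2322), (15.68, 21.1, 0.99, 2569), (15.73, 9.2, 0.99, 2736), (15.78, -2.5, 0.99, 2665), (15.83, -13.7, 0.99, 2765), (15.88, -24.6, 0.99, 2753), (15.93, -35.4, 0.99, 2612), (15.98, -46.4, 0.99, 2130), (16.03, -57.4, 0.99, 1774), (16.08, 51.7, 0.99, 1631), (16.13, 40.6, 0.99, 2034), (16.18, 30.0, 0.99, 2400), (16.23, 19.9, 0.99, 2596), (16.28, 10.1, 0.99, 2712), (16.33, 0.5, 0.99, 2637), (16.38, -8.8, 0.99, 2705), (16.43, -17.8, 0.99, 2793), (16.48, -26.5, 0.99, 2662), (16.53, -35.2, 0.99, 2609), (16.58, -43.9, 0.99, 2246), (16.63, -52.8, 0.99, 1885), (16.68, 58.6, 0.99, 1645)] (np.float64(1.1204096714025464), array([-0.17635497, -4.21450946]), np.int64(11233))
16.7333 (np.float64(47.01154321526545), np.float64(0.989001821222381), np.int64(3894)) (np.float64(49.99068234705221), np.float64(0.9891255613367747), np.int64(1650)) [-0.43806991  0.28580052 -0.41371312]
```

```bash
python3 -c "
from cell import env
print(env.job_done())"
```

```text
the job is handed in; nothing more can be done
None
```

The job is handed in: the nut is at about 120° and square, the keeper is fully home, and after the last flick the impeller was still turning at about 3 rad/s some 1.5 s later.

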